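Set the stock tags on the bin board

ROBOT

A 6-joint arm with a two-finger parallel gripper is mounted at the origin on the work surface; the furniture and walls round the work are solid. World frame = base frame: x ahead of the robot, y to its left, z up, the work surface at z = 0. Lengths are in mm, angles in rad, forces in N, time in s.
With the tool pointing down it reaches from about 350 to 975 mm from the base axis. Payload 4.9 kg.
Tool frame: the origin (TCP) lies at the very end of the fingers, on their centre line; the grasp point (between the pads) lies 19 mm behind it (r.grip_point_offset is the distance from the TCP to the grasp point, in mm); y points along the fingers, x is the direction in which the jaws open and shut, and the axes are right-handed (so a half turn about y gives the same grasp; the last joint's range is limited). The gripper opens to 85 mm and grips with 20 to 120 N. Pads are 22 mm wide; open, the fingers measure 114 mm over their backs; the gripper's body (76 mm by 85 mm) begins 54 mm behind the grasp point. The pads swing forward as they close: fully open they stand 13 mm farther back than shut.
Start: joints at [-1.462, 0.053, 1.613, -0, 1.476, -0.119], TCP at [141.143, -608.835, 231.304] pointing down, gripper open.
Joint ranges: [-3.01, 3.01], [-1.01, 2.22], [0.06, 2.58], [-1.02, 4.17], [0.09, 2.62], [-3.14, 3.14]. Speed limits (rad/s): [2.57, 2.57, 3.14, 3.14, 3.14, 3.14].

INTERFACE

Orientations are given as a unit quaternion [w, x, y, z].
In Python, from workcell import r, vision gives the robot as it stands.
- The arm moves only by the tool move_arm, never from a script. Its argument "rows" is a list of rows, each a list of 5 numbers: the shift along the tool's x, y, z in m, then the turn about the tool's y in rad, then the finger opening in m, from 0 to 0.0854. In form: [[dx, dy, dz, yaw, hand], ...]. A call has 1 to 5 rows; each row is the pose to reach, as a shift and turn from the pose commanded when the call began, along the tool's axes at that moment; what a row does not reach only later rows make up. A row lasts 1/8 s, in which the tool goes at most 62.5 mm and 10.7 degrees, less where a joint would pass 70% of its speed; a pose out of reach is approached as far as the arm can. A call with a gripper value outside its range is refused whole. The fingers move at their own pace and stop on an object; "force" is the grip in N (left out, the last holds). Time passes only in rows, so rows that repeat a pose let the fingers close. It gives the time, the measured TCP pose, the force and the opening at its end, in the units of the state.
- r.read_state(): the state, without advancing time (a new reading comes with each control period).
- vision.grab_frame(name): name is "scene" or "top"; returns a dict with "img" (420x560x3 uint8, red, green, blue), "mtx" (3x3 intrinsics, pixels), "R" (3x3) and "t" (3): a world point X has camera coordinates R X + t. Camera axes: x right, y down, z forward; pixel columns grow to the right and rows downward; lengths in mm; the calibration is good to about 2 mm. A picture is of the moment at which its call begins. There is no depth.
- r.close_job(): hands the job in, once; it reports no verdict.
The state is a dict: "clock": time; "joint_pos": joint angles; "joint_vel": joint speeds; "joint_torque": joint torques, N m; "tcp_pos": TCP position; "eef_rot": TCP orientation; "contact_force": force on the tool from outside, world axes, zero at the start; "torque": the same for the moment, N m; "gripper_width": finger opening in mm.
Only numpy, scipy, OpenCV 4.12 (cv2) and the standard library are available. Lean on these libraries where they do the work, as an engineer would, in place of code of your own. Each camera call takes 0.05 s, during which the arm holds its last target. There are 200 camera calls.

TASK

Set the hinged stock tags on the bin board so that only the full bins show green: the tag in front of a bin heaped with stock must lie green face up, the tag in front of an empty or nearly empty bin red face up. Flip each wrong tag by pushing its free edge lightly over with a fingertip until it drops home on its other stop; do not force or squeeze the tags, and leave the loose things on the bench and board where they are, neither picked up nor pushed away.

Things in the scene. Friction and masses are not known exactly. Their poses are not given: they have to be found in the camera images.
- board: fixed plywood board, 210 (x) x 500 (y) x 12 mm, flat on the bench; origin: centre of its underside; x points away from the robot, y left. Holders stand 50 mm in front of its centre line, bins 55 mm behind it, in pairs at y = +195, +65, -65, -195 mm; which stands where varies. A tag belongs to the bin straight behind it (origins 105 mm apart). Holders and bins are fixed, turned as the board
- bin_nuts: blue open bin, 86 (x) x 96 (y) x 36 mm high, fixed; origin at the centre of its underside. FULL: heaped above the rim with hex nuts, highest point 56 mm above its origin
- bin_bolts: blue open bin, 86 (x) x 96 (y) x 36 mm high, fixed; origin at the centre of its underside. FULL: heaped above the rim with hex bolts lying across it, highest point 52 mm above its origin
- bin_last: blue open bin, 86 (x) x 96 (y) x 36 mm high, fixed; origin at the centre of its underside. NOT full: a single hex nut left on its floor
- bin_empty: blue open bin, 86 (x) x 96 (y) x 36 mm high, fixed; origin at the centre of its underside. NOT full: quite empty
- holder_a: fixed grey U bracket of a flip tag, 78 (x) x 50 (y) x 37 mm high; origin: centre of its underside, on top of the 12 mm board. The tag's hinge pin lies along the bracket's x axis, 24 mm above this origin. The bracket's cheeks and stop bars rise to 13 mm above the pin; a fingertip crossing 16 mm or more above the pin clears them
- tag_a (a joint): hinge of the tag on holder_a, rad: 0 = leans left (+y) at 45 degrees on its stop, red face up; 1.571 = leans right (-y) at 45 degrees on its stop, green face up; 0.785 = upright. Plate 60 (x) x 48 x 4 mm, 40 g, turns freely, drops home by its weight from 15 degrees past upright. Push its free edge sideways over the pin (about 1 N), fingertip lower than the rod there
- tag_a_lip (a point): middle of the slippery aluminium rod (8 mm diameter, 70 mm long) on the free edge of tag_a, moves with it; 48 mm from the hinge pin: at rest 34 mm beside and 34 mm above the pin, 70 mm above the bench. Rods of neighbours that lean towards each other are 62 mm apart. Past the pin the tag is soon on its rigid stop: end the push about 7 mm past the pin (centre of a 16 mm wide finger, tip about 20 mm above the pin)
- holder_b: fixed grey U bracket of a flip tag, 78 (x) x 50 (y) x 37 mm high; origin: centre of its underside, on top of the 12 mm board. The tag's hinge pin lies along the bracket's x axis, 24 mm above this origin. The bracket's cheeks and stop bars rise to 13 mm above the pin; a fingertip crossing 16 mm or more above the pin clears them
- tag_b (a joint): hinge of the tag on holder_b, rad: 0 = leans left (+y) at 45 degrees on its stop, red face up; 1.571 = leans right (-y) at 45 degrees on its stop, green face up; 0.785 = upright. Plate 60 (x) x 48 x 4 mm, 40 g, turns freely, drops home by its weight from 15 degrees past upright. Push its free edge sideways over the pin (about 1 N), fingertip lower than the rod there
- tag_b_lip (a point): middle of the slippery aluminium rod (8 mm diameter, 70 mm long) on the free edge of tag_b, moves with it; 48 mm from the hinge pin: at rest 34 mm beside and 34 mm above the pin, 70 mm above the bench. Rods of neighbours that lean towards each other are 62 mm apart. Past the pin the tag is soon on its rigid stop: end the push about 7 mm past the pin (centre of a 16 mm wide finger, tip about 20 mm above the pin)
- holder_c: fixed grey U bracket of a flip tag, 78 (x) x 50 (y) x 37 mm high; origin: centre of its underside, on top of the 12 mm board. The tag's hinge pin lies along the bracket's x axis, 24 mm above this origin. The bracket's cheeks and stop bars rise to 13 mm above the pin; a fingertip crossing 16 mm or more above the pin clears them
- tag_c (a joint): hinge of the tag on holder_c, rad: 0 = leans left (+y) at 45 degrees on its stop, red face up; 1.571 = leans right (-y) at 45 degrees on its stop, green face up; 0.785 = upright. Plate 60 (x) x 48 x 4 mm, 40 g, turns freely, drops home by its weight from 15 degrees past upright. Push its free edge sideways over the pin (about 1 N), fingertip lower than the rod there
- tag_c_lip (a point): middle of the slippery aluminium rod (8 mm diameter, 70 mm long) on the free edge of tag_c, moves with it; 48 mm from the hinge pin: at rest 34 mm beside and 34 mm above the pin, 70 mm above the bench. Rods of neighbours that lean towards each other are 62 mm apart. Past the pin the tag is soon on its rigid stop: end the push about 7 mm past the pin (centre of a 16 mm wide finger, tip about 20 mm above the pin)
- holder_d: fixed grey U bracket of a flip tag, 78 (x) x 50 (y) x 37 mm high; origin: centre of its underside, on top of the 12 mm board. The tag's hinge pin lies along the bracket's x axis, 24 mm above this origin. The bracket's cheeks and stop bars rise to 13 mm above the pin; a fingertip crossing 16 mm or more above the pin clears them
- tag_d (a joint): hinge of the tag on holder_d, rad: 0 = leans left (+y) at 45 degrees on its stop, red face up; 1.571 = leans right (-y) at 45 degrees on its stop, green face up; 0.785 = upright. Plate 60 (x) x 48 x 4 mm, 40 g, turns freely, drops home by its weight from 15 degrees past upright. Push its free edge sideways over the pin (about 1 N), fingertip lower than the rod there
- tag_d_lip (a point): middle of the slippery aluminium rod (8 mm diameter, 70 mm long) on the free edge of tag_d, moves with it; 48 mm from the hinge pin: at rest 34 mm beside and 34 mm above the pin, 70 mm above the bench. Rods of neighbours that lean towards each other are 62 mm apart. Past the pin the tag is soon on its rigid stop: end the push about 7 mm past the pin (centre of a 16 mm wide finger, tip about 20 mm above the pin)
- loose_nut: loose grey steel hex nut, 24 mm across flats, 14 mm high, lying on the front edge of the board; origin at the centre of its underside; a bystander, to be left alone
- tape_measure: yellow and black tape measure standing on its base, 32 x 82 x 66 mm high, right of the board; origin at the centre of its underside; a bystander, to be left alone
- paint_marker: white and yellow paint marker lying down, 18 mm thick, 126 mm long along its y, right of the board; origin at the centre of its underside; a bystander, to be left alone
- loose_nut_2: second loose steel hex nut of the same size, lying on the front edge of the board further left; origin at the centre of its underside; a bystander, to be left alone
- tip_box: small orange plastic box with a grey lid, 46 x 76 x 27 mm high, left of the board; origin at the centre of its underside; a bystander, to be left alone
- paste_tin: round yellow tin with a grey lid, 72 mm diameter, 49 mm high, left of the board; origin at the centre of its underside; a bystander, to be left alone

How it is judged:
By the outcome, as a careful person would: the job done as asked, in the order asked, and still so for the second after the job is handed in, with the robot touching nothing.
It also fails if it takes over 51 s, if anything falls off the work surface, if the arm or the gripper's body presses on something with over 40 N, if the wrist force passes 120 N, or if a joint passes its speed limit or range.

## Working session

There is one attempt and no reset: what is moved stays moved. The work goes in short steps, Python scripts to look and compute and a tool call to move; the robot and the scene stay as the last step left them, time stands still between calls to the robot, and variables do not carry over. Pictures are saved under pics/ and viewed, about 8 in all and at most 12, crops included, and the job is handed in when it is done.

Besides the shell and the picture viewer there is one more tool, called after "Emit:" as a command line: name --pt "numbers of a row" for each row, then --argument value for the rest. move_arm: Moves the arm, as the interface text tells. Its arguments: {"type":"object","properties":{"rows":{"type":"array","items":{"type":"array","items":{"type":"number"}}},"force":{"type":"number"}},"required":["rows"]}

```bash
mkdir -p pics; python3 - <<'E'
from workcell import r, vision
import cv2,numpy as np
for n in("top","scene"):
    f=vision.grab_frame(n); cv2.imwrite(f"pics/{n}0.png",cv2.cvtColor(f["img"],cv2.COLOR_RGB2BGR)); np.savez(f"{n}0.npz",**f)
    print(n,f["mtx"].tolist(),(-f["R"].T@f["t"]).round(), f["R"].round(2).tolist())
s=r.read_state();print(s)
E
```

```text
top [[401.43481488925266, 0.0, 272.26695344688267], [0.0, 401.43481488925266, 203.27931673972438], [0.0, 0.0, 1.0]] [ 439.    4. 1057.] [[-0.01, -1.0, -0.02], [-0.99, 0.01, -0.11], [0.11, 0.01, -0.99]]
scene [[468.2843842725544, 0.0, 280.7565468186147], [0.0, 468.2843842725544, 214.14105127996743], [0.0, 0.0, 1.0]] [-369.  673. 1056.] [[-0.55, -0.84, 0.02], [-0.55, 0.34, -0.76], [0.63, -0.43, -0.65]]
{'clock': 0.1, 'joint_pos': array([-1.46201487e+00,  5.33026359e-02,  1.61418755e+00, -1.74059409e-06,
        1.47601640e+00, -1.18999935e-01]), 'joint_vel': array([-0.00044083, -0.00116051, -0.00242007,  0.00206868,  0.00242688,
        0.00131968]), 'joint_torque': array([ 4.82846190e-06, -3.94904387e+01, -3.71364927e+01, -1.57079662e-04,
        3.88653614e-03, -7.36844186e-08]), 'tcp_pos': array([ 141.07188665, -608.27405257,  230.16022533]), 'eef_rot': array([ 0.55406332, -0.55310234,  0.44041463, -0.4394617 ]), 'contact_force': array([-0.29279056, -0.20702339, -0.25907625]), 'torque': array([-0.03508285,  0.03551738, -0.06129061]), 'gripper_width': 85.7101598965152}
```

View pics/top0.png

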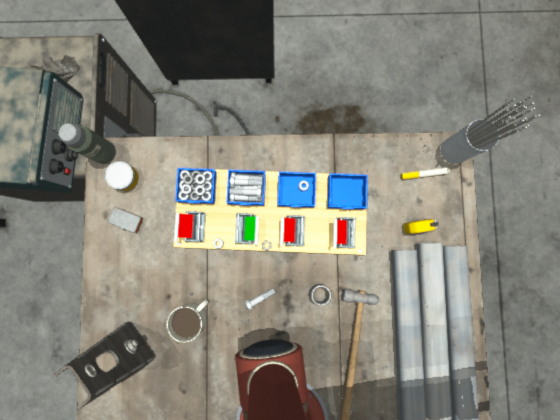

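View pics/scene0.png

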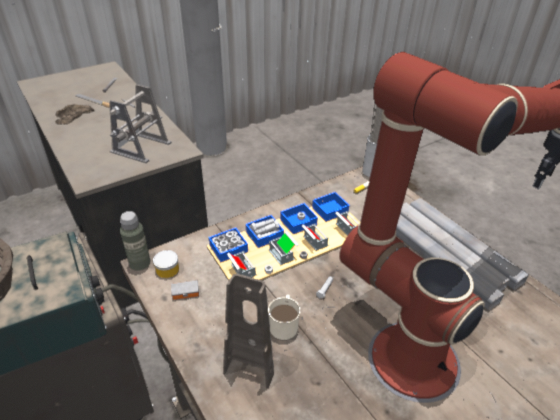

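```bash
cat > h.py <<'E'
import numpy as np,cv2
def ray(f,u,v,z):
    R,t=f["R"],f["t"]; c=-R.T@t; d=R.T@np.linalg.inv(f["mtx"])@[u,v,1.]
    return (c+d*(z-c[2])/d[2])
E
python3 - <<'E'
from h import *
from scipy.spatial.transform import Rotation as Ro
f=np.load("top0.npz"); im=f["img"]; hsv=cv2.cvtColor(im,cv2.COLOR_RGB2HSV)
def blobs(m,mn,z,name):
    m=m.astype(np.uint8); cs,_=cv2.findContours(m,cv2.RETR_EXTERNAL,cv2.CHAIN_APPROX_NONE)
    for c in sorted(cs,key=lambda c:c[:,0,0].min()):
        if cv2.contourArea(c)<mn: continue
        b=cv2.boxPoints(cv2.minAreaRect(c)); P=np.array([ray(f,*q,z)[:2] for q in b])
        print(name,b.mean(0).round(1),P.mean(0).round(1),"size",[np.linalg.norm(P[i]-P[i+1]).round() for i in(0,1)], "corners",P.round().tolist())
h,s,v=cv2.split(hsv)
roi=np.zeros_like(h); roi[160:262,165:380]=1
blobs((h>105)&(h<130)&(s>120)&(roi>0),300,48,"bin")
blobs((h>14)&(h<32)&(s>50)&(v>150)&(roi>0),800,12,"board")
blobs(((h<8)|(h>172))&(s>150)&(roi>0),50,53,"red")
blobs((h>45)&(h<75)&(s>150)&(roi>0),50,53,"green")
R=Ro.from_quat(np.roll([ 0.55406332, -0.55310234,  0.44041463, -0.4394617 ],-1)).as_matrix();print(R.round(3))
c=im[160:260,165:375,::-1]; cv2.imwrite("pics/crop0.png",cv2.resize(c,None,fx=3.8,fy=3.8,interpolation=cv2.INTER_CUBIC))
E
```

```text
bin [195.3 185.3] [597.5 213.3] size [np.float64(88.0), np.float64(99.0)] corners [[557.0, 264.0], [644.0, 261.0], [638.0, 162.0], [551.0, 166.0]]
bin [245.5 187. ] [591.1  85.3] size [np.float64(95.0), np.float64(87.0)] corners [[636.0, 132.0], [634.0, 38.0], [547.0, 39.0], [548.0, 132.0]]
bin [347.3 190.9] [ 577.  -172.4] size [np.float64(89.0), np.float64(99.0)] corners [[536.0, -120.0], [624.0, -127.0], [618.0, -226.0], [530.0, -218.0]]
board [271.  212.8] [528.6  23.1] size [np.float64(226.0), np.float64(511.0)] corners [[430.0, 279.0], [656.0, 272.0], [625.0, -238.0], [402.0, -220.0]]
red [185.  225.5] [495.  237.5] size [np.float64(35.0), np.float64(58.0)] corners [[524.0, 255.0], [524.0, 220.0], [466.0, 220.0], [466.0, 255.0]]
red [289.  229.5] [481.3 -23.2] size [np.float64(25.0), np.float64(57.0)] corners [[510.0, -11.0], [510.0, -36.0], [452.0, -35.0], [453.0, -10.0]]
red [341.5 231. ] [ 475.8 -153.9] size [np.float64(60.0), np.float64(22.0)] corners [[446.0, -142.0], [506.0, -144.0], [505.0, -166.0], [446.0, -164.0]]
green [249.3 228. ] [486.6  76. ] size [np.float64(61.0), np.float64(25.0)] corners [[457.0, 90.0], [518.0, 86.0], [516.0, 62.0], [455.0, 66.0]]
[[ 0.226 -0.     0.974]
 [-0.974  0.002  0.226]
 [-0.002 -1.     0.   ]]
```

View pics/crop0.png

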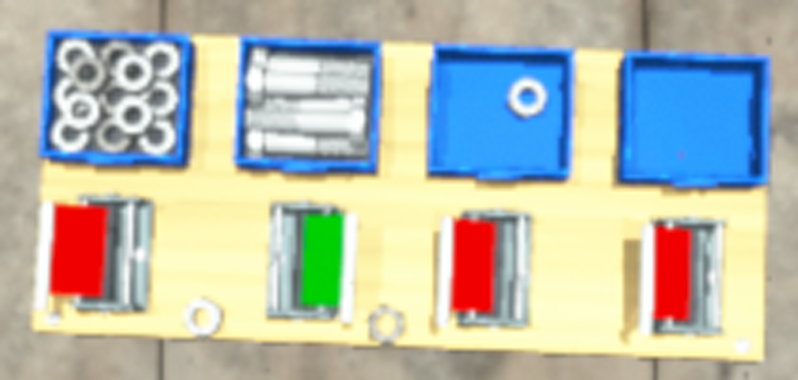

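Emit:
move_arm --pt "-0.024 0 0.057 -0.18 0" --pt "-0.048 0 0.114 -0.36 0" --pt "-0.072 0 0.171 -0.54 0" --pt "-0.096 0 0.228 -0.72 0" --pt "-0.12 0 0.284 -0.9 0"

```text
clock: 0.72
tcp_pos: [391.9, -426.2, 230.8]
eef_rot: [0.69, -0.69, 0.153, -0.153]
contact_force: [-0.1, -0.1, 0.1]
gripper_width: -0.1
```

Emit:
move_arm --pt "-0.004 0 0.058 -0.13 0" --pt "-0.008 0 0.116 -0.26 0" --pt "-0.012 0 0.174 -0.384 0" --pt "-0.016 0 0.232 -0.384 0" --pt "-0.019 0 0.289 -0.384 0"

```text
clock: 1.35
tcp_pos: [497.6, -156.6, 230.9]
eef_rot: [0.707, -0.707, 0.021, -0.021]
contact_force: [0.7, -1.1, -0.6]
gripper_width: 0.1
```

Emit:
move_arm --pt "-0.005 0 0.06 0 0" --pt "-0.01 0 0.12 0 0" --pt "-0.016 0 0.18 0 0" --pt "-0.021 0 0.24 0 0" --pt "-0.026 0 0.3 0 0"

```text
clock: 1.98
tcp_pos: [488.5, 144.4, 231.0]
eef_rot: [-0.707, 0.707, -0.021, 0.021]
contact_force: [1.2, 0.0, -0.3]
gripper_width: 0.1
```

Emit:
move_arm --pt "0 0 0.06 0 0" --pt "0 0.04 0.12 0 0" --pt "0 0.09 0.145 0 0" --pt "0 0.13 0.145 0 0" --pt "0 0.13 0.145 0 0"

```text
clock: 2.6
tcp_pos: [494.1, 286.2, 96.3]
eef_rot: [-0.705, 0.708, -0.024, 0.017]
contact_force: [0.2, -0.8, 0.3]
gripper_width: 0.2
```

```bash
python3 - <<'E'
from h import *
from workcell import r, vision
ims=[]
s=r.read_state();print(s["tcp_pos"],s["contact_force"])
p=np.array(s["tcp_pos"])
for n,z in(("top",4),("scene",4)):
    f=vision.grab_frame(n); np.savez(f"{n}1.npz",**f)
    def pr(X): q=f["mtx"]@(f["R"]@X+f["t"]); return q[:2]/q[2]
    print(n,"tcp",pr(p).round(1),"rod pred",pr(np.array([494.5,252.8,70])).round(1),"pin",pr(np.array([492.7,218.9,36])).round(1))
    u,v=pr(p).astype(int); u0,v0=max(u-40,0),max(v-50,0); print("crop origin",u0,v0)
    ims.append(cv2.resize(f["img"][v0:v0+100,u0:u0+98,::-1],(392,400),interpolation=cv2.INTER_CUBIC))
cv2.imwrite("pics/near1.png",np.hstack(ims))
E
```

```text
[494.08822524 286.17804901  96.34309415] [ 0.18584753 -0.8025892   0.32514128]
top tcp [160.7 225.2] rod pred [177.2 225.4] pin [193.8 226.6]
crop origin 120 175
scene tcp [221.3 258.7] rod pred [232.  260.6] pin [242.8 264.6]
crop origin 181 208
```

View pics/near1.png

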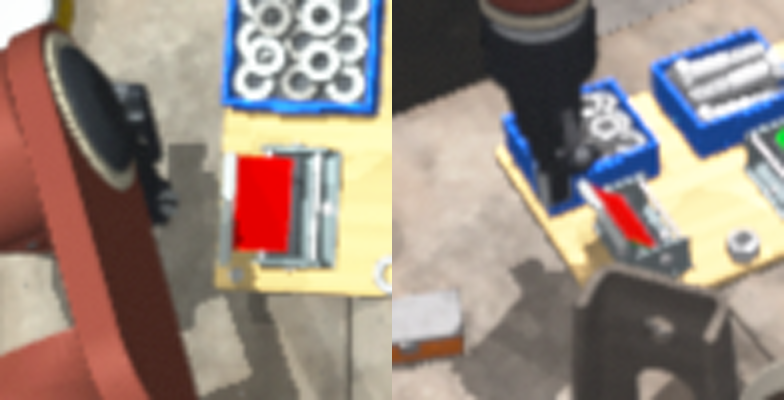

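Emit:
move_arm --pt "0 0.02 0 0 0" --pt "0 0.04 0 0 0" --pt "0 0.042 0 0 0" --pt "0 0.042 0 0 0"

```text
clock: 3.2
tcp_pos: [497.6, 287.0, 59.0]
eef_rot: [-0.707, 0.707, -0.021, 0.021]
contact_force: [-0.5, -0.2, 0.4]
gripper_width: -0.2
```

Emit:
move_arm --pt "0 0.003 -0.008 0 0" --pt "0 0.003 -0.016 0 0" --pt "0 0.003 -0.024 0 0" --pt "0 0.003 -0.032 0 0" --pt "0 0.003 -0.04 0 0"

```text
clock: 3.82
tcp_pos: [495.4, 246.6, 56.5]
eef_rot: [0.707, -0.707, 0.021, -0.021]
contact_force: [0.7, 0.3, -0.7]
gripper_width: -0.0
```

Emit:
move_arm --pt "0 0 -0.007 0 0" --pt "0 0 -0.014 0 0" --pt "0 0 -0.02 0 0" --pt "0 0 -0.026 0 0" --pt "0 0 -0.028 0 0"

```text
clock: 4.45
tcp_pos: [493.6, 218.9, 56.3]
eef_rot: [-0.707, 0.707, -0.021, 0.021]
contact_force: [-0.4, -0.9, -0.2]
gripper_width: -0.2
```

```bash
python3 - <<'E'
from h import *
from workcell import r, vision
ims=[]
s=r.read_state();print(s["tcp_pos"],s["contact_force"])
f=vision.grab_frame("scene")
cv2.imwrite("pics/near2.png",cv2.resize(f["img"][208:308,181:311,::-1],None,fx=5,fy=5,interpolation=cv2.INTER_CUBIC))
E
```

```text
[493.63522868 218.93255488  56.26126139] [-0.3789976  -0.86981881 -0.24798824]
```

View pics/near2.png

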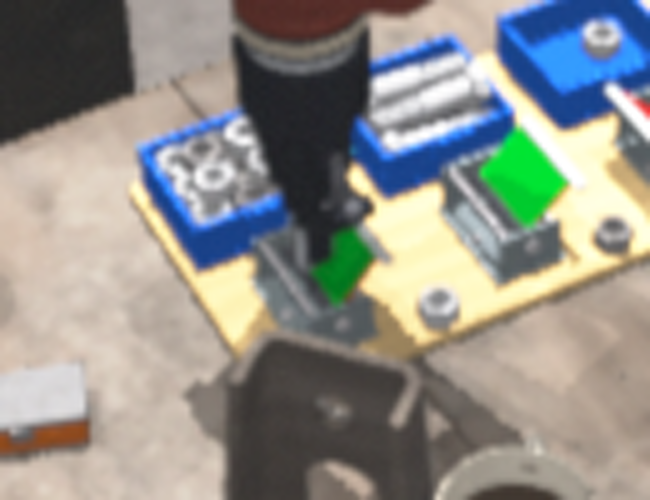

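The picture shows tag 1 already over: green face at about (345,265), rod to its right. I'll retract left and up, then check.

Emit:
move_arm --pt "0 -0.01 0.01 0 0" --pt "0 -0.05 0.02 0 0" --pt "0 -0.1 0.03 0 0" --pt "0 -0.15 0.06 0 0" --pt "-0.05 -0.18 0.11 0 0"

```text
clock: 5.12
tcp_pos: [461.3, 324.1, 236.0]
eef_rot: [0.708, -0.705, 0.019, -0.024]
contact_force: [-0.2, 1.1, -0.6]
gripper_width: -0.0
```

Emit:
move_arm --pt "-0.04 -0.02 0.04 0 0" --pt "-0.06 -0.02 0.08 0 0" --pt "-0.06 -0.02 0.08 0 0"

```text
clock: 5.5
tcp_pos: [402.2, 408.6, 252.1]
eef_rot: [0.707, -0.706, 0.019, -0.019]
contact_force: [0.9, -0.7, -0.8]
gripper_width: 0.4
```

```bash
python3 - <<'E'
from h import *
from workcell import r, vision
s=r.read_state();print(s["tcp_pos"],s["contact_force"])
f=vision.grab_frame("top");g=vision.grab_frame("scene")
a=cv2.resize(f["img"][150:270,100:380,::-1],(800,343));b=cv2.resize(g["img"][180:300,140:420,::-1],(600,257))
b=cv2.copyMakeBorder(b,0,0,0,200,cv2.BORDER_CONSTANT)
cv2.imwrite("pics/end.png",np.vstack([a,b]))
E
```

```text
[402.18558381 408.56826374 252.08084577] [ 0.93152833 -0.70384574 -0.75316587]
```

View pics/end.png

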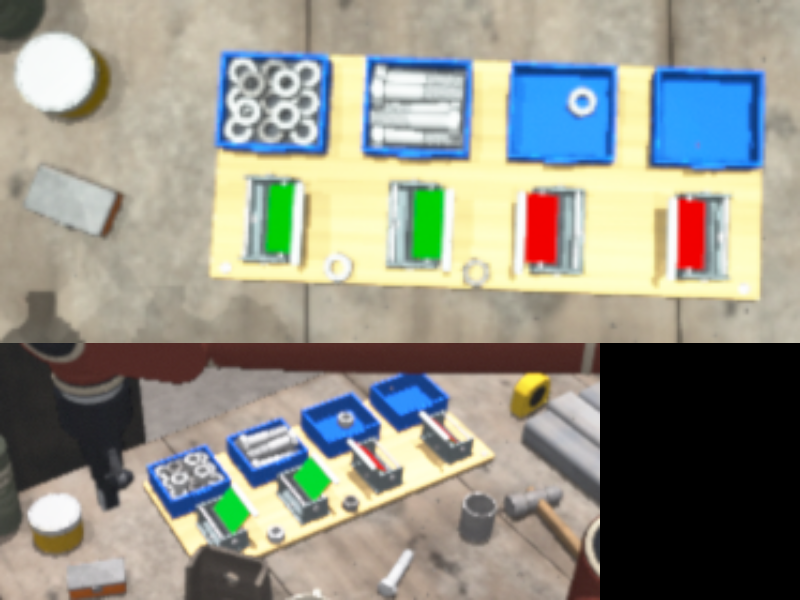

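The tags now read green, green, red, red under nuts, bolts, one nut and empty. The flipped tag rests like its green neighbour, the bystanders are in place and the arm is clear.

```bash
python3 -c "
from workcell import r
print(r.close_job())"
```

```text
the job is handed in; nothing more can be done
None
```

Only one tag was wrong: the leftmost one, in front of the bin full of nuts, showed red. I pushed its free edge over with the closed fingertips and it dropped home green. The job is handed in, after about 5.6 s on the robot clock.

- **Tags:** the last top and scene pictures show green for the nuts and bolts bins, and red for the single-nut bin and the empty bin. The flipped tag rests like its green neighbour.
- **Bystanders:** both loose nuts, the tip box and the paste tin look undisturbed. The tape measure was in view too. The paint marker was outside the last crops, but the arm did not work near it.
- **Force:** the force readings at the end of each move stayed around 1 N, the same as the sensor's noise.
- **Push length:** I stopped with the finger centre over the pin, about 7 mm short of the advised end point. The tag had already gone over by then.
- **Checks:** none failed or disagreed.

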